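# Dial open the sample lock box

## Task

Open the blue lock box that holds the stone samples: with its lid kept shut, turn the dial clockwise until its white pointer is on the yellow mark, then anticlockwise to the blue mark, then clockwise to the green mark, pausing about a second on each and never running clearly past the yellow or the blue mark, or the code is spoiled. Then slide the grey lid fully open by its black rib, leaving the dial on the green mark and the other things on the bench where they are.

Things in the scene. Friction and masses are not known exactly. Their poses are not given: they have to be found in the camera images.
- lockbox: Blue steel lock box fixed to the bench, 150 (x) x 300 (y) x 87 mm high; origin at the centre of its underside. Its +y half is covered by a fixed aluminium face plate (top at 87 mm) that carries the dial; its -y half is closed by the sliding grey lid, between two dark rails whose tops are at 91 mm. Its place and yaw vary from start to start.
- dial (a joint): Dial angle in rad, clockwise from above positive; 0 when the white pointer points along the box's +x. The marks stand at +0.80 (yellow), -0.70 (blue) and +0.25 (green). It starts somewhere between the blue and the green mark. It turns freely on past the marks (no stops or clicks there), against an even friction of about 0.08 N m, and stays where it is left.
- dial_knob (a point): Grip point on the dial's axis, 26 mm above the face plate and 12 mm below the knob's top: a round upright dark steel fluted knob 42 mm in diameter and 30 mm tall. It stands on a flat black disc 90 mm in diameter (top 8 mm above the face plate, 18 mm below this point) that turns with it. The axes turn with the dial: x points along the pointer.
- dial_pointer (a point): Outer end of the dial's white pointer line, on the rim of the black disc, 45 mm from the axis. A second white line on the knob's top lies in the same direction.
- mark_yellow (a point): Yellow dot, 11 mm in diameter, on the face plate 59 mm from the dial's axis.
- mark_blue (a point): Blue dot, same size and distance from the axis.
- mark_green (a point): Green dot, same size and distance from the axis: the last mark, at which the lid is free.
- lid (a joint): How far the lid has slid open, in m: 0 shut, 0.115 fully open against its stop. It slides along the box's -y, away from the dial, against about 2 N of friction plus 8 N per m/s, and stays where it is left. A pin inside holds it shut (2 mm of play) unless the dial is within about 0.17 rad of the green mark; while the pin passes, it keeps the dial there.
- lid_grip (a point): Grip point on the lid: the middle of its black rib, 8 mm below the rib's top. The rib is 14 mm thick along the box's y, 64 mm long along the box's x, and stands 25 mm above the surrounding black foot plate (3 mm thick, on the lid). The point's axes are those of the box and it moves with the lid; shut, it lies 149 mm from the dial's axis along the box's -y.
- battery: Bystander: loose dark grey tool battery, 66 x 128 x 70 mm, origin under its centre.
- tin: Bystander: loose round cream and red tin, 75 mm in diameter, 88 mm high, origin under its centre.
- tape_roll: Bystander: loose roll of masking tape lying flat, 100 mm in diameter, 25 mm high, origin under its centre.
- offcut: Bystander: loose pale stone block, 55 x 85 x 42 mm, origin under its centre.

How it is judged:
On the way, in this order (a step that is already met when the one before it is completed fails the run):
1. Dial clockwise to the yellow mark, lid shut (value of joint dial between 0.66 and 0.94 rad and value of joint lid below 0.01 m), for 0.3 s.
2. Then anticlockwise to the blue mark, lid shut (value of joint dial between -0.84 and -0.56 rad and value of joint lid below 0.01 m), for 0.3 s.
3. Then clockwise to the green mark, lid shut (value of joint dial between 0.11 and 0.39 rad and value of joint lid below 0.01 m), for 0.3 s.
At the end, for the whole second after the job is handed in: The lid is slid open by more than 105 of its 115 mm, the dial stands within 0.25 rad of the green mark, and both are at rest. On the way the dial rested at least 0.3 s within 0.14 rad of the yellow, the blue and the green mark in that order, with the lid shut (within 10 mm) (value of joint lid above 0.105 m and value of joint dial between 0 and 0.5 rad and velocity of joint lid between -0.01 and 0.01 m/s and velocity of joint dial between -0.05 and 0.05 rad/s); the robot touches nothing.
It fails at once if the dial runs more than 0.25 rad past the yellow mark (value of joint dial above 1.05 rad).
It fails at once if the dial runs more than 0.25 rad past the blue mark (value of joint dial below -0.95 rad).
It fails at once if the battery, tin, tape roll or stone offcut is moved by more than 20 mm (distance of any of battery, tin, tape_roll, offcut from where it was at the start of the episode above 0.02 m).
It also fails if it takes over 58 s, if anything falls off the work surface, if the arm or the gripper's body presses on something with over 40 N, if the wrist force passes 120 N, or if a joint passes its speed limit or range.

## Robot

A 7-joint arm with a two-finger parallel gripper is mounted at the origin on the work surface; the furniture and walls round the work are solid. World frame = base frame: x ahead of the robot, y to its left, z up, the work surface at z = 0. Lengths are in m, angles in rad, forces in N, time in s.
With the tool pointing down it reaches from about 0.4 to 0.875 m from the base axis. Payload 19.3 kg.
Tool frame: the origin (TCP) lies on the mounting face of the last link; the fingertips stand 173 mm ahead of it and the grasp point (between the pads) lies 155 mm ahead of it (bot.grip_depth is the distance from the TCP to the grasp point, in m); z points along the fingers, y is the direction in which the jaws open and shut (so a half turn about z gives the same grasp; the last joint's range is limited). The gripper opens to 85 mm and grips with 20 to 120 N. Pads are 22 mm wide; open, the fingers measure 114 mm over their backs; the gripper's body (76 mm by 85 mm) begins 54 mm behind the grasp point. The pads swing forward as they close: fully open they stand 13 mm farther back than shut.
Start: joints at [1.116, 0.521, -0.036, 1.599, 0.021, 1.021, -0.113], TCP at [0.235, -0.579, 0.405] pointing down, gripper open.
Joint ranges: [-2.91, 2.91], [-0.3, 2.13], [-1.5, 1.42], [0.17, 2.43], [-1.26, 4.41], [0.16, 1.93], [-2.52, 2.52]. Speed limits (rad/s): [1.89, 1.89, 2.39, 2.39, 3.01, 3.01, 3.01].

## Interface

Orientations are given as [roll, pitch, yaw] about the fixed x, y, z axes, in that order (R = Rz(yaw) Ry(pitch) Rx(roll)).
In Python, from workcell import bot, viewer gives the robot as it stands.
- The arm moves only by the tool carry_out, never from a script. Its argument "rows" is one flat list of numbers, 7 for each row, row after row: the shift along the tool's x, y, z in m, then the turn, a rotation vector about the tool's x, y, z in degrees, then the closure, from 0 (fully open) to 1 (shut). In form: [tx, ty, tz, rx, ry, rz, gripper, tx, ty, tz, rx, ry, rz, gripper, ...]. A call has 1 to 8 rows; each row shifts and turns the commanded pose from where the row before left it, along the tool's axes as they then stand; what a row does not reach is not made up. A row lasts 1/8 s, in which the tool goes at most 62.5 mm and 10.7 degrees, less where a joint would pass 70% of its speed; a pose out of reach is approached as far as the arm can. A call with a gripper value outside its range is refused whole. The fingers move at their own pace and stop on an object; "squeeze" is the grip in N (left out, the last holds). Time passes only in rows, so rows that do not move let the fingers close. It gives the time, the measured TCP pose, the force and the opening at its end, in the units of the state.
- bot.observe(): the state, without advancing time (a new reading comes with each control period).
- viewer.grab_frame(name): name is "side" or "top" or "wrist"; returns the picture (480x640x3 uint8, red, green, blue); there is no depth.
- viewer.camera_info(name): a dict with "intrinsics" (3x3 intrinsics, pixels), "camera_from_world" (4x4, takes a point from world to camera coordinates). Camera axes: x right, y up, looking along -z (the intrinsics and any distortion apply to the point x, -y, -z); pixel columns grow to the right and rows downward; lengths in m; the calibration is good to about 2 mm. A picture is of the moment at which its call begins: read the wrist's pose just before it. camera_info takes no time and is no camera call; for the wrist camera it gives the pose at the moment of the call.
- bot.job_done(): hands the job in, once; it reports no verdict.
The state is a dict: "clock": time; "qpos": joint angles; "qd": joint speeds; "joint_efforts": joint torques, N m; "position": TCP position; "tool_rot": TCP orientation; "force": force on the tool from outside, world axes, zero at the start; "moment": the same for the moment, N m; "grip_width": finger opening in m.
Only numpy, scipy, OpenCV 4.12 (cv2) and the standard library are available. Lean on these libraries where they do the work, as an engineer would, in place of code of your own. Each camera call takes 0.05 s, during which the arm holds its last target.

## Working session

There is one attempt and no reset: what is moved stays moved. The work goes in short steps, Python scripts to look and compute and a tool call to move; the robot and the scene stay as the last step left them, time stands still between calls to the robot, and variables do not carry over. Pictures are saved under pics/ and viewed, and the job is handed in when it is done.

Besides the shell and the picture viewer there is one more tool, called after ">>>" by a JSON object that holds its "api" and its "payload". carry_out: Moves the arm, as the interface text tells. Its arguments: {"type":"object","properties":{"rows":{"type":"array","items":{"type":"number"}},"squeeze":{"type":"number"}},"required":["rows"]}

```bash
mkdir -p pics; ls
python3 - <<'E'
from workcell import bot, viewer
import cv2
print(bot.observe())
for n in ("top","side"):
    f=viewer.grab_frame(n); cv2.imwrite(f"pics/{n}0.png",f[:,:,::-1]); print(viewer.camera_info(n))
E
```

```text
pics
{'clock': 0.0, 'qpos': array([ 1.11579821,  0.52206493, -0.03628556,  1.60001095,  0.02118969,
        1.02110042, -0.11279665]), 'qd': array([-0.00028324, -0.00103408,  0.00131203, -0.00051513,  0.00170246,
        0.00116274,  0.00012777]), 'joint_efforts': array([-7.57408034e-04, -9.27109337e+01,  1.97939247e+00, -3.69930875e+01,
        1.76748162e-02,  8.22550384e-03, -2.44388156e-05]), 'position': array([ 0.23451587, -0.57918325,  0.4040933 ]), 'tool_rot': array([-3.14039757e+00,  9.80058161e-05,  3.84749934e-01]), 'force': array([ 0.00966158, -0.87633   ,  0.29866251]), 'moment': array([0.01117424, 0.02672825, 0.02551674]), 'grip_width': 0.08500443747794481}
{'intrinsics': array([[570.8928022 ,   0.        , 316.70094662],
       [  0.        , 570.8928022 , 237.81569602],
       [  0.        ,   0.        ,   1.        ]]), 'camera_from_world': array([[-0.01819402, -0.99972257,  0.01495874, -0.04126924],
       [ 0.99080126, -0.01602105,  0.13437331, -0.54484803],
       [-0.13409637,  0.01726593,  0.99081787, -1.49561368],
       [ 0.        ,  0.        ,  0.        ,  1.        ]])}
{'intrinsics': array([[436.58630983,   0.        , 327.67544261],
       [  0.        , 436.58630983, 238.58871782],
       [  0.        ,   0.        ,   1.        ]]), 'camera_from_world': array([[ 0.99822939, -0.05934338, -0.00405498, -0.54197043],
       [ 0.04443512,  0.69866079,  0.71407186, -0.04853277],
       [-0.03954238, -0.7129877 ,  0.70006066, -1.06151255],
       [ 0.        ,  0.        ,  0.        ,  1.        ]])}
```

View pics/top0.png

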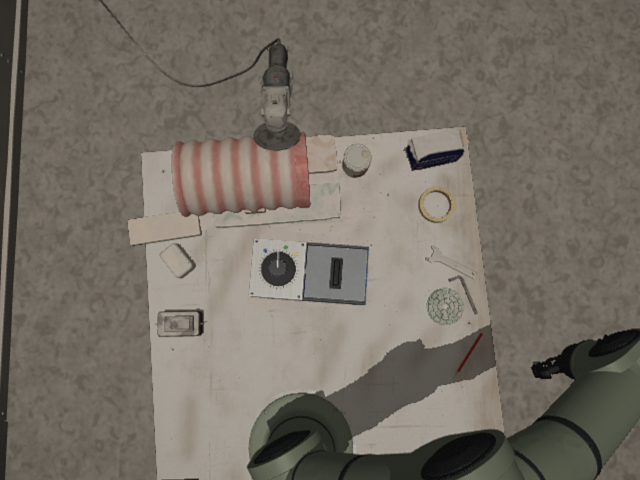

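View pics/side0.png

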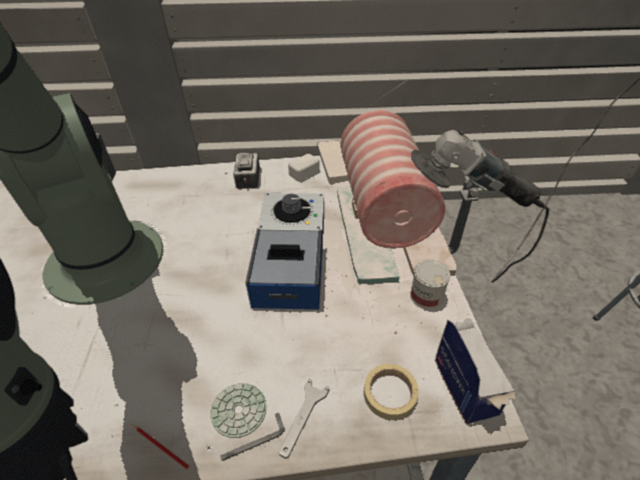

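The top view shows the box at about (308,272), with the dial near (278,268) and the rib near (336,273). A striped drum lies beyond the box on its +x side. Next I'll enlarge the crop.

Run:
```python
import cv2
f=cv2.imread("pics/top0.png")
c=f[225:315,240:380]; cv2.imwrite("pics/topc.png",cv2.resize(c,None,fx=5.7,fy=5.7,interpolation=cv2.INTER_CUBIC))
f=cv2.imread("pics/side0.png")
c=f[180:320,230:350]; cv2.imwrite("pics/sidec.png",cv2.resize(c,None,fx=4.2,fy=4.2,interpolation=cv2.INTER_CUBIC))
```

```text
(no output)
```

View pics/topc.png

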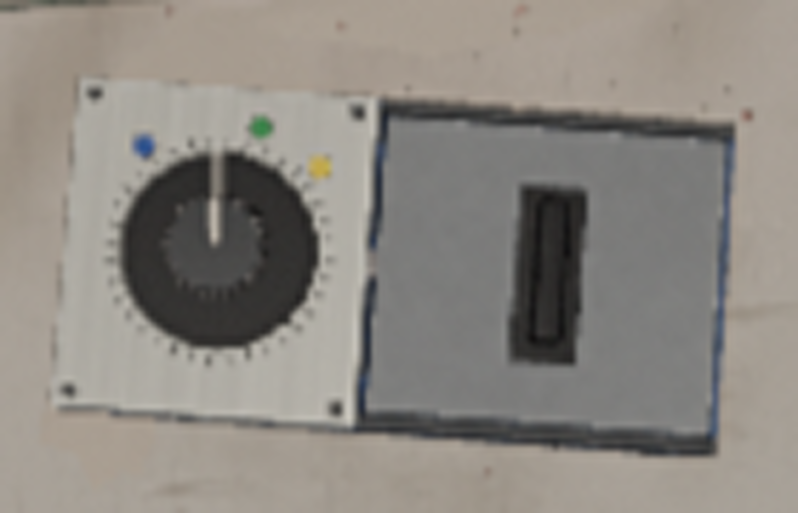

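View pics/sidec.png

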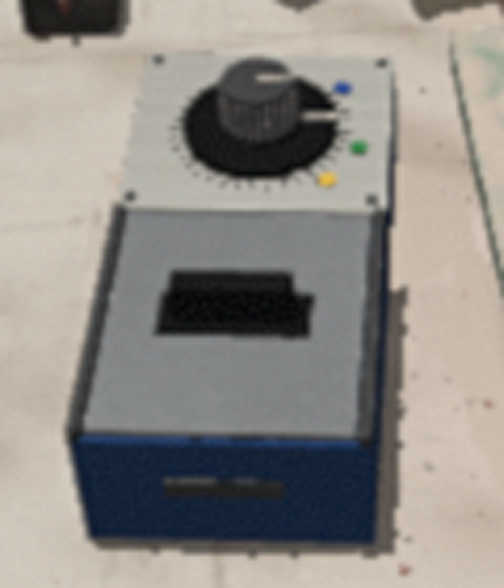

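```bash
cat > h.py <<'E'
import numpy as np, cv2
from workcell import bot, viewer
from scipy.optimize import least_squares
def proj(info,P):
    P=np.atleast_2d(P); T=info["camera_from_world"]; c=P@T[:3,:3].T+T[:3,3]; K=info["intrinsics"]
    return np.c_[K[0,0]*c[:,0]/-c[:,2]+K[0,2], K[1,1]*-c[:,1]/-c[:,2]+K[1,2]]
def ray(info,uv,z):
    K=info["intrinsics"];T=info["camera_from_world"];R=T[:3,:3];o=-R.T@T[:3,3]
    d=R.T@np.array([(uv[0]-K[0,2])/K[0,0],-(uv[1]-K[1,2])/K[1,1],-1]); return o+d*(z-o[2])/d[2]
def b2w(p,B):
    c,s=np.cos(p[2]),np.sin(p[2]); B=np.atleast_2d(B).astype(float)
    return np.c_[p[0]+c*B[:,0]-s*B[:,1], p[1]+s*B[:,0]+c*B[:,1], B[:,2]]
E
cat > fit.py <<'E'
from h import *
t=viewer.camera_info("top"); s=viewer.camera_info("side")
def mk(a,r=.059,z=.087): return [r*np.cos(a),-r*np.sin(a),z]  # relative to axis
# params x,y,yaw, dial yb (box frame)
def model(p):
    dy=p[3]
    M=[mk(.8),mk(.25),mk(-.7)]
    for m in M: m[1]+=dy
    return M
top=np.array([(320,167),(262,127),(145,146),(82,78),(55,408),(735,125),(715,455)])/5.7+[240,225]
sid=np.array([(327,180),(359,148),(343,88)])/4.2+[230,180]
def res(p):
    M=model(p)
    r=(proj(t,b2w(p,M+[[.075,.15,.087],[-.075,.15,.087],[.075,-.15,.091],[-.075,-.15,.091]]))-top).ravel()
    r2=(proj(s,b2w(p,M))-sid).ravel()
    return np.r_[r,r2]
o=least_squares(res,[.6,0,0,.075]); print(o.x, np.round(o.fun.reshape(-1,2),1))
p=o.x
ax=b2w(p,[[0,p[3],.113]])[0]; rib=b2w(p,[[0,p[3]-.149,.1]])[0]
print("axis",ax,"rib",rib,"reach",np.hypot(*ax[:2]),np.hypot(*rib[:2]))
# pointer end at disc top z .095
q=ray(t,np.array([217,152])/5.7+[240,225],.095); d=q-ax; 
print("pointer", -(np.arctan2(d[1],d[0])-p[2]), np.hypot(*d[:2]))
for c,uv in (("side",np.array([338,116])/4.2+[230,180]),):
    q=ray(s,uv,.095); d=q-ax; print(c,-(np.arctan2(d[1],d[0])-p[2]), np.hypot(*d[:2]))
q=ray(t,np.array([547,270])/5.7+[240,225],.108);print("rib top seen",q)
for z in(.10,.108,.115): print(z,[ray(s,np.array(u)/4.2+[230,180],z) for u in((172,272),(292,272))])
E
python3 fit.py
```

```text
[ 0.45103939 -0.02990853 -0.09222953  0.07945244] [[ 0.3 -0.1]
 [ 0.3 -0. ]
 [ 0.2 -0.3]
 [-0.3 -0.7]
 [-0.8 -0.6]
 [ 0.7 -0.4]
 [ 0.6 -0.1]
 [-0.7 -0.4]
 [-0.8 -0.5]
 [-0.7 -0.4]]
axis [0.45835687 0.04920623 0.113     ] rib [ 0.44463414 -0.0991605   0.1       ] reach 0.4609905325715037 0.45555715759469634
pointer -0.11882731119795989 0.04355021394197225
side -0.03824466044192685 0.04643536121004436
rib top seen [ 0.44512328 -0.0967061   0.108     ]
0.1 [array([ 0.41476848, -0.07838701,  0.1       ]), array([ 0.47696997, -0.08233585,  0.1       ])]
0.108 [array([ 0.41579188, -0.0864004 ,  0.108     ]), array([ 0.47725681, -0.09030248,  0.108     ])]
0.115 [array([ 0.41668736, -0.09341213,  0.115     ]), array([ 0.47750779, -0.09727329,  0.115     ])]
```

```bash
cat >> h.py <<'E'
from scipy.spatial.transform import Rotation as Ro
def togo(xyz,yaw,st=None):
    st=st or bot.observe()
    R=Ro.from_euler('xyz',st["tool_rot"]); T=Ro.from_euler('xyz',[np.pi,0,yaw])
    d=R.inv().apply(np.array(xyz)-st["position"]); r=(R.inv()*T).as_rotvec(degrees=True)
    print("t",round(float(st["clock"]),2),"pos",np.round(st["position"],4),"rot",np.round(st["tool_rot"],3),"q",np.round(st["qpos"],2),"F",np.round(st["force"],1),"w",round(st["grip_width"],4))
    print("togo mm",np.round(d*1e3,1),"deg",np.round(r,2))
E
python3 - <<'E'
from h import *
print(bot.grip_depth)
togo([.4585,.0492,.38],.385)
t=viewer.camera_info("top")
for uv in((310,205),(178,213)): print(ray(t,uv,.1))
E
```

```text
0.1547
t 0.1 pos [ 0.2345 -0.5792  0.4042] rot [-3.141  0.     0.385] q [ 1.12  0.52 -0.04  1.6   0.02  1.02 -0.11] F [ 0.2  0.3 -0.1] w 0.0852
togo mm [ 443.4 -498.4   24.7] deg [-0.05  0.   -0.02]
[ 0.62168931 -0.03371638  0.1       ]
[0.60590944 0.30703367 0.1       ]
```

>>> {"api": "carry_out", "payload": {"rows": [0.028,-0.031,0.001,0,0,0,0,0.028,-0.031,0.001,0,0,0,0,0.028,-0.031,0.001,0,0,0,0,0.028,-0.031,0.001,0,0,0,0,0.028,-0.031,0.001,0,0,0,0,0.028,-0.031,0.001,0,0,0,0,0.028,-0.031,0.001,0,0,0,0,0.028,-0.031,0.001,0,0,0,0], "squeeze": 40}}

```text
clock: 1.1
position: [0.3494, -0.264, 0.3966]
tool_rot: [-3.141, 0.0, 0.385]
force: [0.8, 0.4, 0.6]
grip_width: 0.0852
```

>>> {"api": "carry_out", "payload": {"rows": [0.028,-0.031,0.001,0,0,0,0,0.028,-0.031,0.001,0,0,0,0,0.028,-0.031,0.001,0,0,0,0,0.028,-0.031,0.001,0,0,0,0,0.028,-0.031,0.001,0,0,0,0,0.028,-0.031,0.001,0,0,0,0,0.02,-0.021,0.001,0,0,0,0,0,0,0,0,0,0,0]}}

```text
clock: 2.1
position: [0.446, -0.0012, 0.3895]
tool_rot: [-3.141, -0.0, 0.388]
force: [-0.1, -1.1, -0.4]
grip_width: 0.0854
```

Run:
```python
from h import *
togo([.4585,.0492,.38],.385)
f=viewer.grab_frame("wrist"); cv2.imwrite("pics/w1.png",f[:,:,::-1])
i=viewer.camera_info("wrist"); print(np.round(i["camera_from_world"],3),i["intrinsics"][0])
```

```text
t 2.1 pos [ 0.446  -0.0012  0.3895] rot [-3.141 -0.     0.388] q [ 0.15  0.27 -0.33  2.05  0.12  0.83 -1.43] F [-0.1 -1.1 -0.4] w 0.0854
togo mm [ 30.6 -41.9   9.5] deg [-0.04 -0.    0.16]
[[ 0.376 -0.926 -0.001 -0.168]
 [ 0.887  0.361 -0.288 -0.361]
 [ 0.267  0.108  0.958 -0.483]
 [ 0.     0.     0.     1.   ]] [350.36907264   0.         321.20812877]
```

View pics/w1.png

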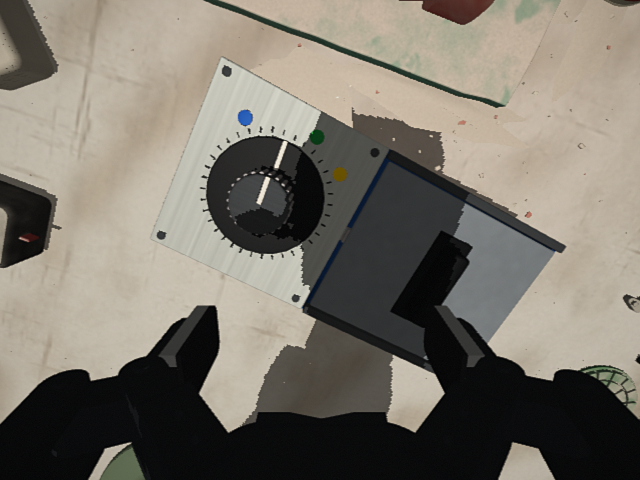

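The wrist view shows the marks clearly: blue (246,118), green (317,137), yellow (341,174). The pointer's outer end is near (286,142). I'll refine the fit with these.

Run:
```python
from h import *
f=cv2.imread("pics/w1.png"); cv2.imwrite("pics/w1c.png",cv2.resize(f[50:330,140:480],None,fx=2.1,fy=2.1,interpolation=cv2.INTER_CUBIC))
w=viewer.camera_info("wrist")
pts=np.array([(341,174),(317,137),(246,118),(224,57),(152,239)])
def M(p):
    return [[.059*np.cos(a),p[3]-.059*np.sin(a),.087] for a in(.8,.25,-.7)]+[[.075,.15,.087],[-.075,.15,.087]]
o=least_squares(lambda p:(proj(w,b2w(p,M(p)))-pts).ravel(),[.451,-.03,-.092,.08]);p=o.x
print(p,np.round(o.fun,1)); ax=b2w(p,[[0,p[3],.1]])[0]; print("axis",ax,"rib",b2w(p,[[0,p[3]-.149,.1]])[0])
q=ray(w,(286,142),.095);d=q-ax;print(-(np.arctan2(d[1],d[0])-p[2]),np.hypot(*d[:2]))
togo([.4585,.0492,.38],1.2)
```

```text
[ 0.45056095 -0.03219383 -0.09287266  0.08226595] [-0.6  0.2  0.7  0.1 -0.  -0.4  0.2 -0.8 -0.4  1.2]
axis [0.45819023 0.04971759 0.1       ] rib [ 0.44437209 -0.09864028  0.1       ]
-0.09208615041493164 0.0437967175393144
t 2.15 pos [ 0.4457 -0.0025  0.3894] rot [-3.141e+00  1.000e-03  3.860e-01] q [ 0.15  0.27 -0.33  2.05  0.12  0.83 -1.43] F [-0.9 -0.8 -0.5] w 0.0852
togo mm [ 31.4 -43.    9.4] deg [-3.000e-02  2.000e-02 -4.662e+01]
```

View pics/w1c.png

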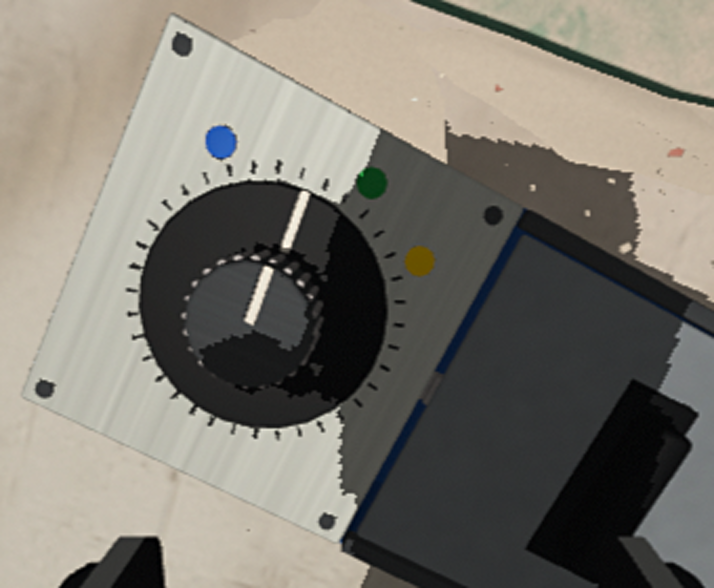

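>>> {"api": "carry_out", "payload": {"rows": [0.0105,-0.0142,0.003,0,0,0,0,0.0105,-0.0142,0.003,0,0,0,0,0.0105,-0.0142,0.003,0,0,0,0,0,0,0,0,0,-9.3,0,0,0,0,0,0,-9.3,0,0,0,0,0,0,-9.3,0,0,0,0,0,0,-9.3,0,0,0,0,0,0,-9.3,0]}}

```text
clock: 3.15
position: [0.4587, 0.0472, 0.3806]
tool_rot: [-3.141, 0.001, 1.2]
force: [-0.2, -0.4, 0.5]
grip_width: 0.0852
```

>>> {"api": "carry_out", "payload": {"rows": [0,0,0,0,0,0,0,0,0,0,0,0,0,0,0,0,0,0,0,0,0]}}

```text
clock: 3.52
position: [0.4589, 0.0482, 0.3807]
tool_rot: [3.142, 0.0, 1.194]
force: [-0.2, 0.0, -0.6]
grip_width: 0.0854
```

Run:
```python
from h import *
togo([.4583,.0495,.27],1.2)
f=viewer.grab_frame("wrist"); cv2.imwrite("pics/w2.png",f[:,:,::-1])
```

```text
t 3.52 pos [0.4589 0.0482 0.3807] rot [3.142 0.    1.194] q [ 0.19  0.33 -0.52  2.02  0.22  0.84 -0.83] F [-0.2  0.  -0.6] w 0.0854
togo mm [  1.   -1.  110.7] deg [ 0.    0.01 -0.35]
```

View pics/w2.png

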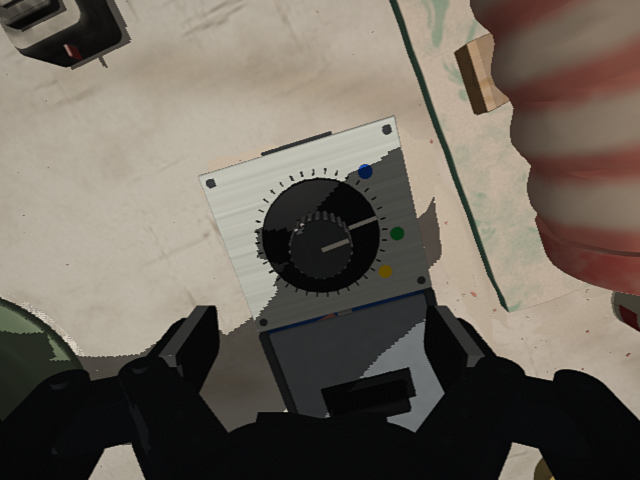

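>>> {"api": "carry_out", "payload": {"rows": [0.001,-0.001,0.02,0,0,0,0,0,0,0.02,0,0,0,0,0,0,0.02,0,0,0,0,0,0,0.02,0,0,0,0,0,0,0.015,0,0,0,0,0,0,0.01,0,0,0,0,0,0,0.005,0,0,0,0,0,0,0,0,0,0,0]}}

```text
clock: 4.58
position: [0.4584, 0.0497, 0.2707]
tool_rot: [-3.142, 0.0, 1.196]
force: [0.6, -0.3, 1.3]
grip_width: 0.0854
```

>>> {"api": "carry_out", "payload": {"rows": [0,0,0,0,0,0,0.3,0,0,0,0,0,0,0.45,0,0,0,0,0,0,0.6,0,0,0,0,0,0,0.7,0,0,0,0,0,0,0.7,0,0,0,0,0,0,0.7]}}

```text
clock: 5.32
position: [0.4586, 0.0496, 0.2712]
tool_rot: [3.14, -0.0, 1.196]
force: [0.2, -1.4, 9.1]
grip_width: 0.041
```

Run:
```python
from h import *
togo([.4583,.0495,.27],1.2)
f=viewer.grab_frame("wrist"); cv2.imwrite("pics/w3.png",f[:,:,::-1])
```

```text
t 5.33 pos [0.4586 0.0496 0.2712] rot [ 3.14  -0.     1.196] q [ 0.1   0.51 -0.43  2.12  0.37  0.59 -0.97] F [ 0.2 -1.4  9.1] w 0.041
togo mm [-0.2 -0.3  1.2] deg [ 0.07 -0.02 -0.22]
```

View pics/w3.png

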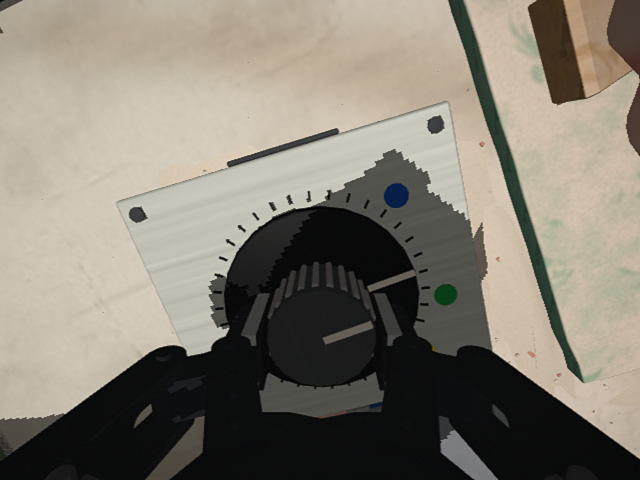

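>>> {"api": "carry_out", "payload": {"rows": [0,0,0,0,0,4,0.7,0,0,0,0,0,7,0.7,0,0,0,0,0,7.5,0.7,0,0,0,0,0,7.5,0.7,0,0,0,0,0,7.5,0.7,0,0,0,0,0,7.5,0.7,0,0,0,0,0,6,0.7,0,0,0,0,0,4,0.7]}}

```text
clock: 6.38
position: [0.4582, 0.0501, 0.2712]
tool_rot: [-3.141, -0.0, 0.304]
force: [-4.2, 3.5, 12.3]
grip_width: 0.0408
```

>>> {"api": "carry_out", "payload": {"rows": [0,0,0,0,0,0,0.7,0,0,0,0,0,0,0.7,0,0,0,0,0,0,0.7,0,0,0,0,0,0,0.7]}}

```text
clock: 6.88
position: [0.4582, 0.0501, 0.2712]
tool_rot: [-3.141, -0.0, 0.307]
force: [-4.5, 3.0, 11.7]
grip_width: 0.0406
```

Run:
```python
from h import *
togo([.4583,.0495,.27],1.196-.89)
for n in("wrist","top"):
    f=viewer.grab_frame(n)
    cv2.imwrite(f"pics/{n}4.png",f[:,:,::-1] if n=="wrist" else cv2.resize(f[225:315,240:380,::-1],None,fx=5.7,fy=5.7,interpolation=cv2.INTER_CUBIC))
```

```text
t 6.88 pos [0.4582 0.0501 0.2712] rot [-3.141 -0.     0.307] q [-0.09  0.49 -0.19  2.13  0.17  0.54 -1.67] F [-4.5  3.  11.7] w 0.0406
togo mm [-0.1  0.6  1.2] deg [-0.02 -0.02  0.03]
```

View pics/wrist4.png

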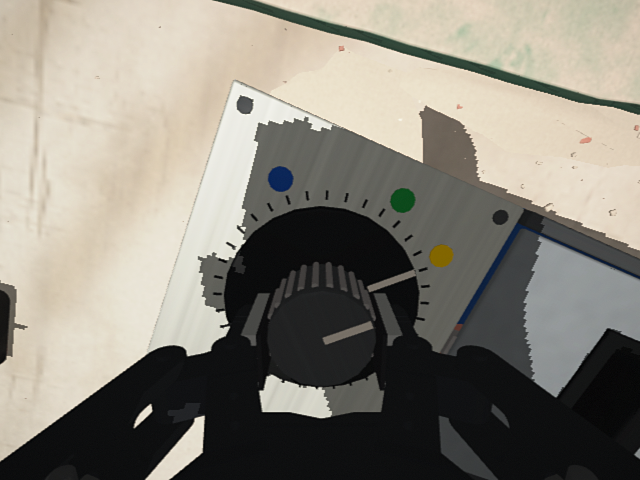

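The pointer's outer end is at (415,273), with the yellow dot at (441,256). I'll compute the angle.

```bash
cat >> h.py <<'E'
def dang(end,near,marks):
    w=viewer.camera_info("wrist"); ax=np.array([.4583,.0495])
    yaw=-.0925
    for n,uv in marks.items():
        d=ray(w,uv,.087)[:2]-ax; print(n,-(np.arctan2(d[1],d[0])-yaw),np.hypot(*d))
    a=ray(w,end,.095)[:2]; b=ray(w,near,.095)[:2]
    d=a-ax; print("ptr",-(np.arctan2(d[1],d[0])-yaw),np.hypot(*d)); d=a-b; print("line dir",-(np.arctan2(d[1],d[0])-yaw))
E
python3 - <<'E'
from h import *
dang((415,273),(369,290),dict(y=(441,256),g=(402,200),b=(281,179)))
E
```

```text
y 0.7752819191083381 0.057350742560860396
g 0.20617249133357393 0.058435930012768665
b -0.729015875158281 0.060443509238566395
ptr 0.7659413893538066 0.042768325644003895
line dir 0.7848305227957049
```

>>> {"api": "carry_out", "payload": {"rows": [0,0,0,0,0,0,0.7,0,0,0,0,0,0,0.7,0,0,0,0,0,0,0.7,0,0,0,0,0,-4,0.7,0,0,0,0,0,-7,0.7,0,0,0,0,0,-7.5,0.7,0,0,0,0,0,-7.5,0.7,0,0,0,0,0,-7.5,0.7]}}

```text
clock: 7.98
position: [0.4584, 0.0497, 0.2712]
tool_rot: [3.141, -0.0, 0.895]
force: [-2.4, -0.9, 7.4]
grip_width: 0.0409
```

>>> {"api": "carry_out", "payload": {"rows": [0,0,0,0,0,-7.5,0.7,0,0,0,0,0,-7.5,0.7,0,0,0,0,0,-7.5,0.7,0,0,0,0,0,-7.5,0.7,0,0,0,0,0,-7.5,0.7,0,0,0,0,0,-7,0.7,0,0,0,0,0,-5,0.7,0,0,0,0,0,-3,0.7]}}

```text
clock: 8.98
position: [0.4591, 0.0495, 0.2713]
tool_rot: [3.139, 0.0, 1.809]
force: [4.5, -1.2, 4.0]
grip_width: 0.0409
```

>>> {"api": "carry_out", "payload": {"rows": [0,0,0,0,0,0,0.7,0,0,0,0,0,0,0.7,0,0,0,0,0,0,0.7,0,0,0,0,0,0,0.7]}}

```text
clock: 9.48
position: [0.459, 0.0495, 0.2713]
tool_rot: [3.14, 0.001, 1.806]
force: [4.5, -1.6, 5.4]
grip_width: 0.0412
```

Run:
```python
from h import *
togo([.4583,.0495,.27],.307+1.5)
f=viewer.grab_frame("wrist"); cv2.imwrite("pics/w5.png",f[:,:,::-1])
```

```text
t 9.47 pos [0.459  0.0495 0.2713] rot [3.140e+00 1.000e-03 1.806e+00] q [ 0.22  0.54 -0.59  2.11  0.5   0.63 -0.48] F [ 4.5 -1.6  5.4] w 0.0412
togo mm [ 0.2 -0.7  1.3] deg [ 0.12  0.03 -0.03]
```

View pics/w5.png

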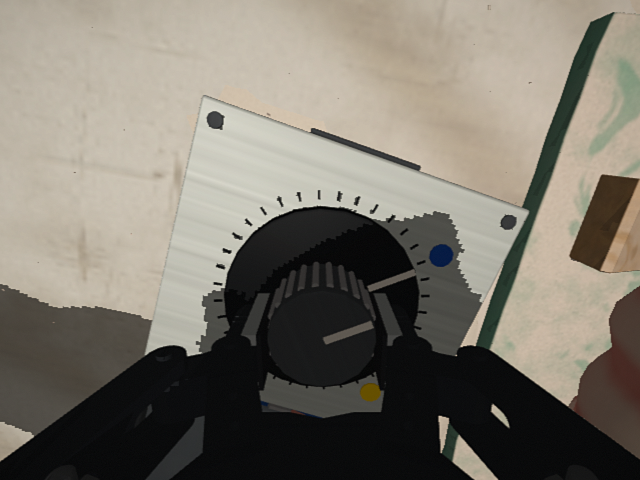

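The pointer end at (415,273) lines up with the blue dot at (441,256), exactly as it did with yellow, so the dial is at about -0.71. I'll pause briefly, then turn to green.

>>> {"api": "carry_out", "payload": {"rows": [0,0,0,0,0,0,0.7,0,0,0,0,0,0,0.7,0,0,0,0,0,0,0.7,0,0,0,0,0,0,0.7,0,0,0,0,0,4,0.7,0,0,0,0,0,7,0.7,0,0,0,0,0,7.5,0.7,0,0,0,0,0,7.5,0.7]}}

```text
clock: 10.52
position: [0.4587, 0.0495, 0.2712]
tool_rot: [3.14, -0.0, 1.348]
force: [0.4, -2.3, 7.5]
grip_width: 0.0411
```

>>> {"api": "carry_out", "payload": {"rows": [0,0,0,0,0,7.5,0.7,0,0,0,0,0,7.5,0.7,0,0,0,0,0,7.5,0.7,0,0,0,0,0,4,0.7,0,0,0,0,0,2.2,0.7,0,0,0,0,0,0,0.7,0,0,0,0,0,0,0.7,0,0,0,0,0,0,0.7]}}

```text
clock: 11.52
position: [0.4584, 0.0497, 0.2712]
tool_rot: [3.141, -0.0, 0.852]
force: [-2.8, -0.3, 11.7]
grip_width: 0.0408
```

Run:
```python
from h import *
togo([.4583,.0495,.27],1.806-.957)
f=viewer.grab_frame("wrist"); cv2.imwrite("pics/w6.png",f[:,:,::-1])
```

```text
t 11.53 pos [0.4584 0.0497 0.2712] rot [ 3.141 -0.     0.852] q [ 0.03  0.5  -0.34  2.12  0.3   0.57 -1.25] F [-2.8 -0.3 11.7] w 0.0408
togo mm [-0.2  0.1  1.2] deg [ 0.03 -0.03  0.17]
```

View pics/w6.png

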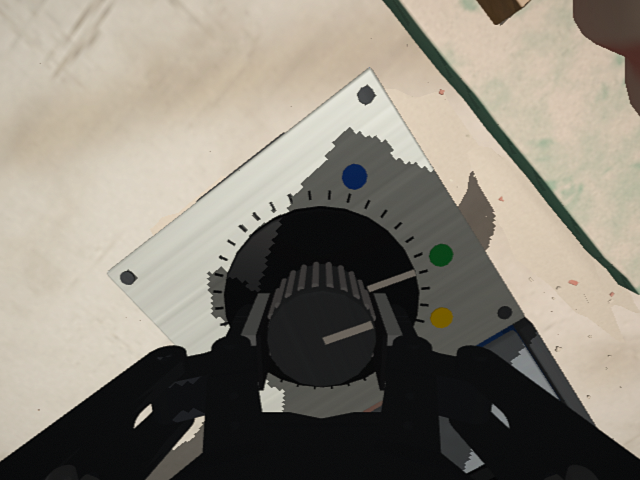

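The pointer is on green: the dot is at (441,255) in the same relation as before. Now I'll hold, release and rise.

>>> {"api": "carry_out", "payload": {"rows": [0,0,0,0,0,0,0.7,0,0,0,0,0,0,0.7,0,0,0,0,0,0,0.7,0,0,0,0,0,0,0.4,0,0,0,0,0,0,0.2,0,0,0,0,0,0,0,0,0,0,0,0,0,0,0,0,0,0,0,0,0]}}

```text
clock: 12.58
position: [0.4583, 0.0497, 0.2707]
tool_rot: [-3.142, -0.0, 0.852]
force: [-0.2, 0.2, 0.2]
grip_width: 0.0855
```

>>> {"api": "carry_out", "payload": {"rows": [0,0,-0.01,0,0,0,0,0,0,-0.02,0,0,0,0,0,0,-0.025,0,0,0,0,0,0,-0.025,0,0,0,0,0,0,0,0,0,0,0,0,0,0,0,0,0,0]}}

```text
clock: 13.32
position: [0.4582, 0.0496, 0.3507]
tool_rot: [3.142, 0.0, 0.852]
force: [-0.3, 0.3, -0.0]
grip_width: 0.0855
```

Run:
```python
from h import *
togo([.4445,-.0988,.33],-.0925)
f=viewer.grab_frame("wrist"); cv2.imwrite("pics/w7.png",f[:,:,::-1])
```

```text
t 13.32 pos [0.4582 0.0496 0.3507] rot [3.142 0.    0.852] q [ 0.09  0.36 -0.4   2.06  0.2   0.76 -1.16] F [-0.3  0.3 -0. ] w 0.0855
togo mm [-120.7   87.4   20.7] deg [ 0.    0.   54.14]
```

View pics/w7.png

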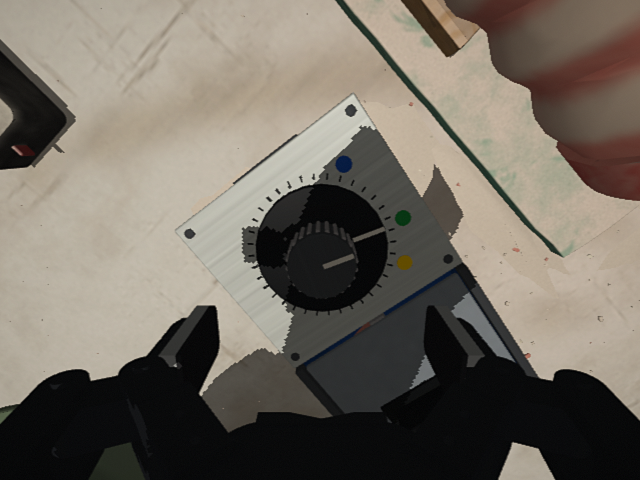

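>>> {"api": "carry_out", "payload": {"rows": [0,0,0,0,0,9,0,0,0,0,0,0,9,0,0,0,0,0,0,9,0,0,0,0,0,0,9,0,0,0,0,0,0,9,0,0,0,0,0,0,9.1,0,0,0,0,0,0,0,0]}}

```text
clock: 14.25
position: [0.4582, 0.0499, 0.3502]
tool_rot: [3.141, 0.001, -0.09]
force: [-0.1, -0.0, 0.1]
grip_width: 0.0852
```

>>> {"api": "carry_out", "payload": {"rows": [0,0.025,0,0,0,0,0,0,0.025,0,0,0,0,0,0,0.025,0,0,0,0,0,0,0.025,0,0,0,0,0,0,0.025,0,0,0,0,0,0,0.024,0,0,0,0,0,0,0,0,0,0,0,0,0,0,0,0,0,0,0]}}

```text
clock: 15.25
position: [0.4447, -0.0982, 0.3505]
tool_rot: [-3.141, 0.0, -0.089]
force: [0.4, 0.6, 0.4]
grip_width: 0.0855
```

Run:
```python
from h import *
togo([.4445,-.0988,.263],-.0925)
for n in("wrist","side"):
    f=viewer.grab_frame(n); cv2.imwrite(f"pics/{n}8.png",f[:,:,::-1])
```

```text
t 15.25 pos [ 0.4447 -0.0982  0.3505] rot [-3.141  0.    -0.089] q [ 0.2   0.34 -0.14  2.08  0.07  0.73 -1.64] F [0.4 0.6 0.4] w 0.0855
togo mm [-0.1  0.6 87.5] deg [-0.02  0.03  0.19]
```

View pics/wrist8.png

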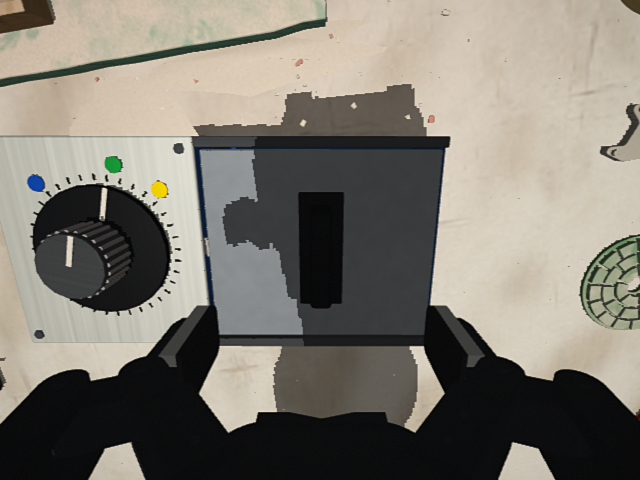

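View pics/side8.png

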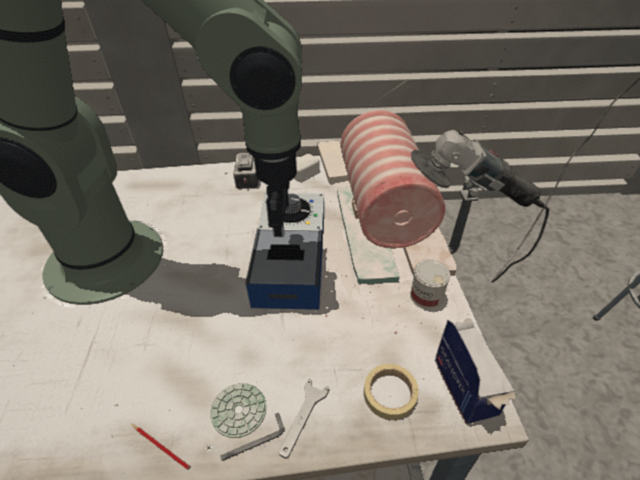

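>>> {"api": "carry_out", "payload": {"rows": [0,0.0006,0.02,0,0,0,0,0,0,0.02,0,0,0,0,0,0,0.02,0,0,0,0,0,0,0.015,0,0,0,0,0,0,0.006,0,0,0,0,0,0,0.004,0,0,0,0,0,0,0,0,0,0,0]}}

```text
clock: 16.23
position: [0.4447, -0.0992, 0.2658]
tool_rot: [-3.142, -0.0, -0.091]
force: [-0.1, -0.1, 0.2]
grip_width: 0.0852
```

>>> {"api": "carry_out", "payload": {"rows": [0,0,0,0,0,0,0.3,0,0,0,0,0,0,0.6,0,0,0,0,0,0,0.7,0,0,0,0,0,0,0.8,0,0,0,0,0,0,0.9,0,0,0,0,0,0,0.95,0,0,0,0,0,0,0.95]}}

```text
clock: 17.1
position: [0.4447, -0.0992, 0.2659]
tool_rot: [-3.142, -0.0, -0.092]
force: [-1.9, 1.6, 5.3]
grip_width: 0.0133
```

Run:
```python
from h import *
togo([.4445,-.0988,.263],-.0925)
f=viewer.grab_frame("wrist"); cv2.imwrite("pics/w9.png",f[:,:,::-1])
```

```text
t 17.1 pos [ 0.4447 -0.0992  0.2659] rot [-3.142 -0.    -0.092] q [ 0.18  0.49 -0.12  2.14  0.11  0.52 -1.68] F [-1.9  1.6  5.3] w 0.0133
togo mm [-0.2 -0.4  2.9] deg [-0.   -0.01  0.05]
```

View pics/w9.png

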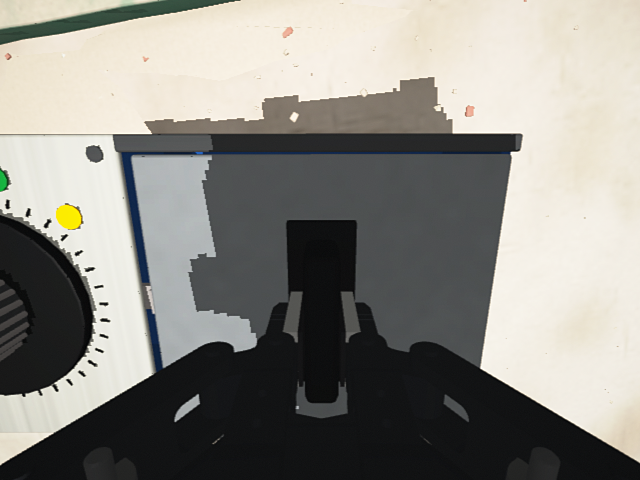

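>>> {"api": "carry_out", "payload": {"rows": [0,0.004,0,0,0,0,0.95,0,0.008,0,0,0,0,0.95,0,0.01,0,0,0,0,0.95,0,0.01,0,0,0,0,0.95,0,0.01,0,0,0,0,0.95,0,0.01,0,0,0,0,0.95,0,0.01,0,0,0,0,0.95,0,0.01,0,0,0,0,0.95]}}

```text
clock: 18.15
position: [0.4381, -0.1711, 0.2659]
tool_rot: [-3.141, -0.0, -0.091]
force: [0.5, 3.4, 5.4]
grip_width: 0.0133
```

>>> {"api": "carry_out", "payload": {"rows": [0,0.01,0,0,0,0,0.95,0,0.01,0,0,0,0,0.95,0,0.01,0,0,0,0,0.95,0,0.007,0,0,0,0,0.95,0,0.004,0,0,0,0,0.95,0,0.002,0,0,0,0,0.95,0,0,0,0,0,0,0.95,0,0,0,0,0,0,0.95]}}

```text
clock: 19.15
position: [0.4344, -0.2126, 0.2659]
tool_rot: [-3.14, 0.0, -0.09]
force: [-0.5, 11.5, 8.7]
grip_width: 0.0136
```

Run:
```python
from h import *
togo([.4447-.092*.115,-.0992-.9958*.115,.2659],-.0925)
for n in("wrist","top"):
    f=viewer.grab_frame(n)
    cv2.imwrite(f"pics/{n}10.png",f[:,:,::-1])
```

```text
t 19.15 pos [ 0.4344 -0.2126  0.2659] rot [-3.14  0.   -0.09] q [ 0.43  0.52 -0.13  2.07  0.12  0.55 -1.44] F [-0.5 11.5  8.7] w 0.0136
togo mm [-0.2  1.1 -0. ] deg [-0.08  0.    0.12]
```

View pics/wrist10.png

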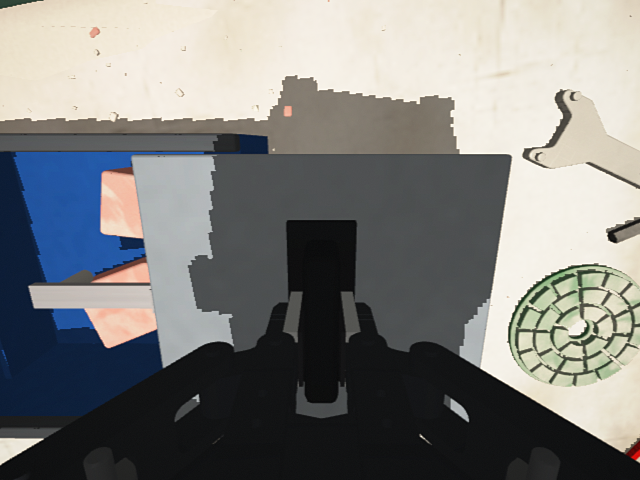

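The lid is open about 114 mm and the pull force has risen to 11.5 N, so it's at the stop. Next I'll release and rise.

>>> {"api": "carry_out", "payload": {"rows": [0,0,0,0,0,0,0.8,0,0,0,0,0,0,0.6,0,0,0,0,0,0,0.3,0,0,0,0,0,0,0,0,0,0,0,0,0,0,0,0,0,0,0,0,0,0,0,0,0,0,0,0]}}

```text
clock: 20.12
position: [0.4341, -0.2138, 0.2657]
tool_rot: [-3.142, -0.0, -0.092]
force: [-0.4, 0.1, -0.6]
grip_width: 0.0855
```

>>> {"api": "carry_out", "payload": {"rows": [0,0,-0.01,0,0,0,0,0,0,-0.02,0,0,0,0,0,0,-0.025,0,0,0,0,0,0,-0.025,0,0,0,0,0,0,-0.02,0,0,0,0,0,0,-0.01,0,0,0,0,0,0,0,0,0,0,0,0,0,0,0,0,0,0]}}

```text
clock: 21.12
position: [0.4339, -0.2137, 0.3751]
tool_rot: [-3.141, 0.001, -0.092]
force: [-1.0, 0.6, 1.1]
grip_width: 0.0853
```

Run:
```python
from h import *
togo([.4341,-.2137,.37],-.0925)
f=viewer.grab_frame("wrist"); cv2.imwrite("pics/w11.png",f[:,:,::-1])
f=viewer.grab_frame("top"); cv2.imwrite("pics/t11.png",f[:,:,::-1])
```

```text
t 21.12 pos [ 0.4339 -0.2137  0.3751] rot [-3.141e+00  1.000e-03 -9.200e-02] q [ 0.45  0.34 -0.15  1.99  0.07  0.82 -1.4 ] F [-1.   0.6  1.1] w 0.0853
togo mm [ 0.2 -0.1  5.1] deg [-0.02  0.05  0.05]
```

View pics/w11.png

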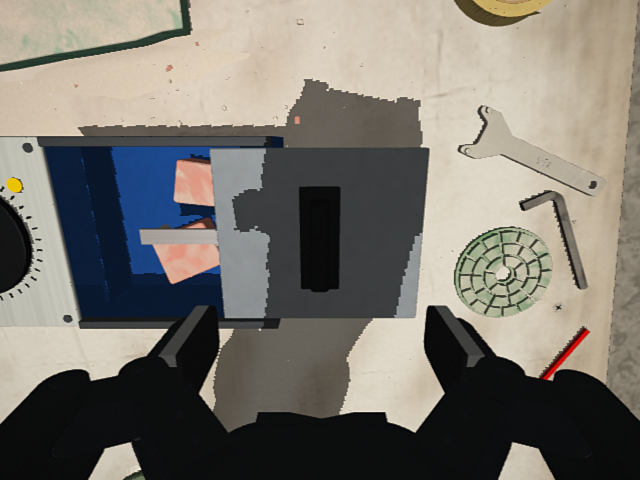

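View pics/t11.png

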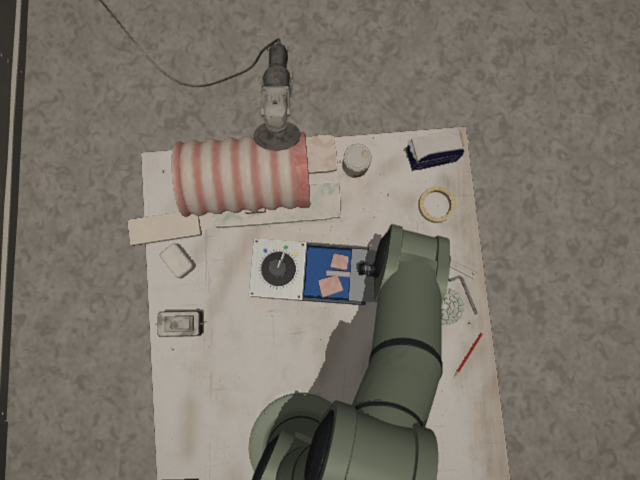

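Run:
```python
from h import *
t=viewer.camera_info("top")
f=cv2.imread("pics/t11.png"); cv2.imwrite("pics/t11c.png",cv2.resize(f[225:315,240:380],None,fx=5.7,fy=5.7,interpolation=cv2.INTER_CUBIC))
w=viewer.camera_info("wrist")
b=np.array([.4444,-.0988])
# rib foot plate corners at z~.087
q=np.mean([ray(w,u,.087) for u in((300,187),(340,187),(339,289),(301,289))],axis=0)
print(q, (q[:2]-b)@[-.092,-.9958])
for a in(.25,.8): print(a,(proj(t,[[.4583+.045*np.cos(-.0925-a),.0495+.045*np.sin(-.0925-a),.095]])-[240,225])*5.7)
```

```text
[ 0.43334342 -0.21122652  0.087     ] 0.11297153655590754
0.25 [[252.47187644 154.07373519]]
0.8 [[297.05061293 184.56155197]]
```

View pics/t11c.png

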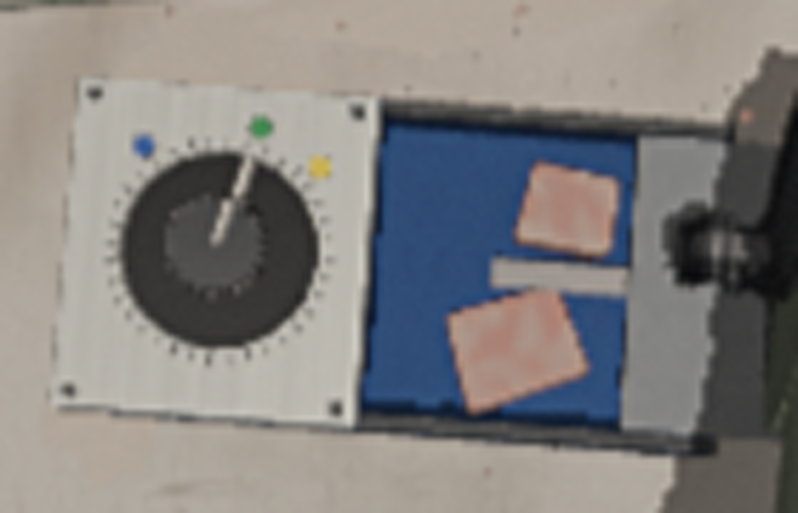

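The pointer end at crop (251,157) is close to where green predicts it (252,154). The lid measures about 113 mm open, and the gripper is clear of everything, so I'm handing in.

Run:
```python
from workcell import bot
print(bot.job_done())
```

```text
the job is handed in; nothing more can be done
None
```

The lock box is open and I handed the job in at about 21 s of the allowed 58 s. No verdict is reported, so what follows rests on my own checks.

- **Code:** With the knob gripped once, I turned the dial clockwise to yellow, anticlockwise to blue and clockwise to green, pausing about 1 s on each. I read about 0.79 rad on yellow. On blue and green the pointer sat in line with the dot just as it had on yellow, so the dial was at about -0.71 and 0.25 rad. It never ran clearly past a mark.
- **Lid:** I pulled it open by the rib until the force rose to about 11 N at the stop. Arm travel gives about 114 mm and the camera about 113 mm, against the 105 mm needed.
- **Final state:** The dial still points at green, matching the predicted position within a pixel. The gripper is open and raised, touching nothing. In the last top view the battery, tin, tape roll and offcut look unmoved; I compared them by eye only.

No check failed. The fits of the dial and rib position from the different cameras agreed within about 1 mm.

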